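# Pry the grease filter out of the table-top extractor

### The job

The grease filter of the little white table-top extractor has to come out for washing. Swing both of its ejector levers fully outward, so that they pry the filter up out of its seat, then lift the filter out and stand it upright and lengthwise in the middle of the oval tray. Leave the levers swung out, do not let the filter fall, and do not shift the mug, lemon, garlic, spice jar and pepper mill that stand about.

Things in the scene. Friction and masses are not known exactly. Their poses are not given: they have to be found in the camera images.
- extractor: White table-top cooking extractor, a box 260 (own y) x 130 (x) x 82 mm high, fixed; steel louvres in its front (-x), fan dial 9 mm high and outlet grille on the rear of its top. Origin: centre of its underside; z up. Filter slot 162 x 31 mm along y at x = -15 mm, open at the top. A black ejector lever at each end of the slot, hinged at x = -15, y = +-108, z = 78 mm.
- filter: Loose slatted metal filter, 0.25 to 0.5 kg: cassette 152 (y) x 26 (x) x 50 mm high under a smooth rail 196 (y) x 42 (x) mm, at z = 50 to 68 mm. Origin: centre of underside; y lengthwise, z up. Starts seated 32 mm above the extractor's underside, rail ends under the levers' hooks; both levers out raise it 14 mm. Then grip across the rail; 55 mm more, straight up, clears the slot. Stands by itself.
- filter_left (a point): Underside of the rail near the filter's +y end (x 0, y 92, z 50 mm in the filter's frame); starts at the extractor's left (+y) end.
- filter_right (a point): Underside of the rail near the filter's -y end (x 0, y -92, z 50 mm in the filter's frame).
- lever_left (a joint): Angle of the lever at the extractor's +y end, rad: about 0 (0 to 0.06 at the start) = upright, hook over the filter's rail; grows as its top swings outward (to the extractor's +y), to the stop at 0.8. From about 0.15 on its toe lifts that end of the filter, 14 mm near the stop. Stiff (0.25 N m, some 6 N at the arm), stays where it is left.
- lever_right (a joint): The same for the lever at the extractor's -y end; grows as its top swings outward, toward the extractor's -y; 0 to 0.8.
- lever_left_tip (a point): Point on the inner face (toward the filter) of the left lever's arm: 8 mm inward of the hinge and 46 mm above it when upright; turns with the lever. The black arm is 16 (x) x 10 mm (y). Its hook reaches 8 mm further inward, 23 to 31 mm above the hinge; above 52 mm a tab 22 mm wide leans outward, up to 74 mm. Above the hook the inner face is free: closed fingertips can push it outward there.
- lever_right_tip (a point): The same point on the right lever.
- tray: Oval grey stoneware tray, 223 mm long (its own y) x 138 mm (x), rim 10 mm high; flat inside 6 mm above the worktop, the flat part about 168 x 72 mm. Origin: centre of its underside; z up. Loose, 0.35 kg.
- mug: Cream mug, 86 x 122 x 90 mm, standing between extractor and sink; origin at the centre of its underside. Not to be shifted.
- garlic: Garlic bulb, 60 x 57 x 58 mm, lying at the right of the worktop's front edge; origin at its underside. Not to be shifted.
- lemon: Lemon, 72 x 55 x 56 mm, lying at the right of the worktop's front edge; origin at its underside. Not to be shifted.
- spice_jar: Spice jar with a black cap, 41 mm wide, 105 mm high, standing behind the extractor; origin at the centre of its underside. Not to be shifted.
- pepper_mill: Wooden pepper mill, 58 mm wide, 160 mm high, standing behind the extractor; origin at the centre of its underside. Not to be shifted.

How it is judged:
By the outcome, as a careful person would: the job done as asked, in the order asked, and still so for the second after the job is handed in, with the robot touching nothing.
It also fails if it takes over 56 s, if anything falls off the work surface, if the arm or the gripper's body presses on something with over 40 N, if the wrist force passes 120 N, or if a joint passes its speed limit or range.

### The arm

A 6-joint arm with a two-finger parallel gripper is mounted at the origin on a cart in front of the work surface, level with it; the furniture and walls round the work are solid. World frame = base frame: x ahead of the robot, y to its left, z up, the work surface at z = 0. Lengths are in mm, angles in rad, forces in N, time in s.
With the tool pointing down it reaches from about 275 to 750 mm from the base axis. Payload 10.2 kg.
Tool frame: the origin (TCP) lies on the centre line of the jaws, within the pads' length; the fingertips stand 19 mm ahead of it and the grasp point (between the pads) is the TCP; z points along the fingers, y is the line along which they close (so a half turn about z gives the same grasp; the last joint's range is limited). The gripper opens to 85 mm and grips with 20 to 120 N. Pads are 22 mm wide; open, the fingers measure 114 mm over their backs; the gripper's body (76 mm by 85 mm) begins 54 mm behind the grasp point. The pads swing forward as they close: fully open they stand 13 mm farther back than shut.
Start: joints at [1.101, 0.313, 1.498, -0, 1.331, -0.223], TCP at [128.271, 509.095, 250.294] pointing down, gripper open.
Joint ranges: [-2.94, 2.94], [-0.97, 2.17], [0.19, 2.56], [-1.23, 4.37], [0.02, 3.11], [-2.88, 2.88]. Speed limits (rad/s): [2.39, 2.39, 3.01, 3.14, 3.14, 3.14].

### API

Orientations are given as a unit quaternion [w, x, y, z].
In Python, from rig import sense, capture, finish_job, regions_of, mark_of gives the robot as it stands.
- The arm moves only by the tool jog_arm, never from a script. Its argument "series" is text: rows parted by semicolons, each of 7 numbers parted by spaces: the shift along the tool's x, y, z in units of 0.4 m (1.0 is 0.4 m), then the turn, a rotation vector about the tool's x, y, z in units of pi/2 rad (1.0 is pi/2 rad), then the opening, from -1 (shut) to 1 (fully open). A call has 1 to 20 rows; each row is the pose to reach, as a shift and turn from the pose commanded when the call began, along the tool's axes at that moment; what a row does not reach only later rows make up. A row lasts 1/8 s, in which the tool goes at most 62.5 mm and 10.7 degrees, less where a joint would pass 70% of its speed; a pose out of reach is approached as far as the arm can. A call with a number of a shift or a turn outside -1 to 1 is refused whole. A call with a gripper value outside its range is refused whole. The fingers move at their own pace and stop on an object; "grip_force" is the grip in N (left out, the last holds). Time passes only in rows, so rows that repeat a pose let the fingers close. It gives the time, the measured TCP pose, the force, the opening and the grip force at its end, in the units of the state.
- sense(): the state, without advancing time (a new reading comes with each control period).
- capture(name): name is "side" or "top"; returns a dict with "img" (420x560x3 uint8, red, green, blue), "intrinsics" (3x3 intrinsics, pixels), "R" (3x3) and "t" (3): a world point X has camera coordinates R X + t. Camera axes: x right, y down, z forward; pixel columns grow to the right and rows downward; lengths in mm; the calibration is good to about 2 mm. A picture is of the moment at which its call begins. There is no depth.
- finish_job(): hands the job in; it is judged then, once.
Trained networks look in a picture, given as the dict that the camera call returned (one of the last four; its "shot" number tells which), for a name from the list of things; names that differ only in an ending like _2 or _b are one class to them, and where a whole thing is asked for, a point or a joint stands for the part that bears it (a point fixed in the world has none). Each returns a list of dicts, best first, with "confidence" (0 to 1); they miss things now and then, are a little off and sometimes report something else, mostly with a low value. They report only what shows in the picture. A call takes as long as a camera call.
- regions_of(label, picture): "region" (420x560 bool, what is visible of it) and "point" ([row, column] in pixels, amid what is visible of it).
- mark_of(label, picture): "point" ([row, column] in pixels: a listed point, or the origin of a listed thing).
The state is a dict: "time_s": time; "joints": joint angles; "dq": joint speeds; "tau": joint torques, N m; "eef_pos": TCP position; "ee_rot": TCP orientation; "force": force on the tool from outside, world axes, zero at the start; "wrist_torque": the same for the moment, N m; "grip_width": opening from 0.0 (shut) to 1.0 (fully open); "grip_force": force on a finger pad.
Only numpy, scipy, OpenCV 4.12 (cv2) and the standard library are available. Lean on these libraries where they do the work, as an engineer would, in place of code of your own. Each camera call takes 0.05 s, during which the arm holds its last target. There are 200 camera calls.

## Working session

There is one attempt and no reset: what is moved stays moved. The work goes in short steps, Python scripts to look and compute and a tool call to move; the robot and the scene stay as the last step left them, time stands still between calls to the robot, and variables do not carry over. Pictures are saved under pics/ and viewed, at most 10 in all, crops included, and the job is handed in when it is done.

Besides the shell and the picture viewer there is one more tool, called after ">>>" by a JSON object that holds its "name" and its "arguments", one argument or row to a line. jog_arm: Moves the arm, as the interface text tells. Shifts and turns lie within -1 to 1; 1 stands for 0.4 m of shift or pi/2 rad of turn. Its arguments: {"type":"object","properties":{"series":{"type":"string"},"grip_force":{"type":"number"}},"required":["series"]}

```bash
mkdir -p pics; cat > h.py <<'E'
import numpy as np, cv2
from rig import *
def ray(p,rc):
    K=np.array(p["intrinsics"]);R=np.array(p["R"]);t=np.array(p["t"])
    d=R.T@np.linalg.solve(K,[rc[1],rc[0],1.]);return -R.T@t,d
def at_z(p,rc,z):
    c,d=ray(p,rc);return c+d*(z-c[2])/d[2]
def tri(l):
    A=np.zeros((3,3));b=np.zeros(3)
    for p,rc in l:
        c,d=ray(p,rc);d=d/np.linalg.norm(d);M=np.eye(3)-np.outer(d,d);A+=M;b+=M@c
    X=np.linalg.solve(A,b);return X,[float(np.linalg.norm((np.eye(3)-np.outer(d/np.linalg.norm(d),d/np.linalg.norm(d)))@(X-c))) for c,d in [ray(*q) for q in l]]
def proj(p,X):
    q=np.array(p["R"])@X+np.array(p["t"]);u=np.array(p["intrinsics"])@q;return u[:2]/u[2]
E
python3 - <<'E'
from h import *
np.set_printoptions(precision=1,suppress=True)
P={n:capture(n) for n in("side","top")}
ims=[]
for n,p in P.items():
    cv2.imwrite(f"pics/{n}0.png",cv2.cvtColor(p["img"],cv2.COLOR_RGB2BGR))
    print(n,"cam",ray(p,(210,280))[0])
for l in "extractor filter filter_left filter_right lever_left_tip lever_right_tip tray mug garlic lemon spice_jar pepper_mill".split():
    m={n:mark_of(l,p) for n,p in P.items()}
    s=[(P[n],m[n][0]["point"]) for n in m if m[n]]
    print(l,[(n,np.array(m[n][0]["point"]),round(m[n][0]["confidence"],2)) for n in m if m[n]],*(tri(s) if len(s)==2 else ()))
s=sense();print(s["eef_pos"],s["ee_rot"],s["time_s"],s["force"])
E
```

```text
side cam [312.9 660.7 732.6]
top cam [ 312.   -75.4 1505. ]
extractor [('side', array([268.8, 242.7]), 0.95), ('top', array([202.9, 242.4]), 0.73)] [630.   16.   -0.7] [1.5262869728396828, 1.5262869728396777]
filter [('side', array([260.5, 245. ]), 0.69), ('top', array([201.2, 243.6]), 0.96)] [627.2  10.4  25.5] [0.9108225936673794, 0.9108225936673096]
filter_left [('side', array([274. , 228.2]), 0.97), ('top', array([202.1, 209.5]), 0.58)] [619.4 107.2  73.6] [4.307320827120786, 4.307320827120629]
filter_right [('side', array([221.7, 249.6]), 0.94), ('top', array([191.4, 272. ]), 0.71)] [645.5 -73.9  82.6] [0.674921957541069, 0.674921957540991]
lever_left_tip [('side', array([257.8, 233.3]), 0.45), ('top', array([200.7, 205.2]), 0.63)] [606.  110.3 133.3] [0.3760228555442279, 0.3760228555440869]
lever_right_tip [('side', array([204.2, 252.6]), 0.54), ('top', array([154.2, 194.4]), 0.67)] [621.9 104.4 297.9] [64.51810539877725, 64.51810539877707]
tray [('side', array([331.3, 307.1]), 0.85), ('top', array([268.2, 199.6]), 0.69)] [427.5 140.3  -5.5] [3.822711341344067, 3.822711341344116]
mug [('side', array([329. , 181.9]), 0.62), ('top', array([183.4, 169.9]), 0.79)] [683.8 234.7   7.8] [3.1434798655489797, 3.143479865548915]
garlic [('side', array([197.6, 370.7]), 0.7), ('top', array([287.5, 384.5]), 0.56)] [ 371.7 -404.1    5.4] [2.6038556685397007, 2.603855668539634]
lemon [('side', array([217.4, 367.4]), 0.76), ('top', array([288.3, 354.8]), 0.72)] [ 368.1 -319.5  -10.8] [4.455558737913542, 4.455558737913509]
spice_jar [('side', array([215., 223.]), 0.92), ('top', array([154.3, 304.9]), 0.67)] [ 781.8 -176.3   -5.4] [1.7020658854655524, 1.7020658854656374]
pepper_mill [('side', array([292.9, 158. ]), 0.67), ('top', array([153.8, 190.8]), 0.69)] [776.5 173.1  21.7] [0.42075949023043924, 0.4207594902304255]
[128.3 509.1 250.3] [-0.   0.1  1.  -0. ] 1.3 [-0.3  0.9 -0.1]
```

View pics/side0.png

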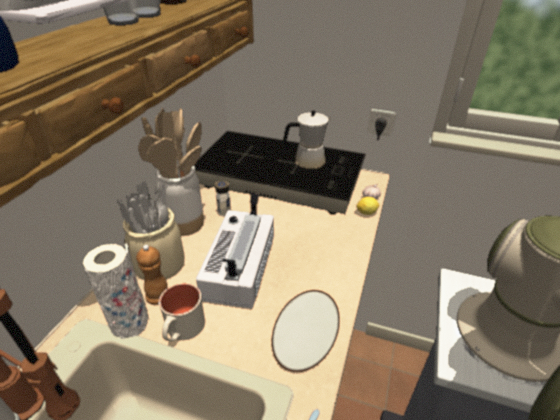

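View pics/top0.png

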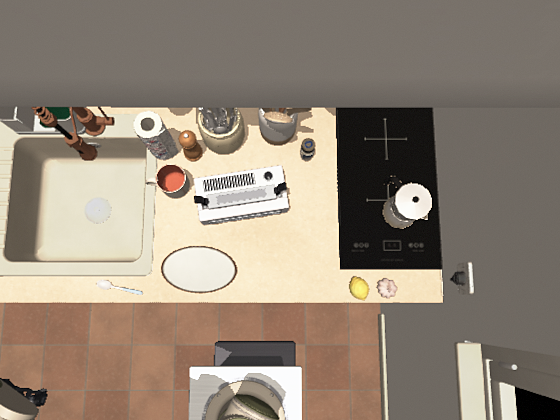

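The side view shows the extractor with its black levers at about (267,232) and (203,253), and the tray at (330,306). In the top view the levers are at about (200,199) and (188,282), and the tray is at (269,199). The network's top mark for the right lever, (154,194), is wrong. I'll refine the poses by silhouette fits.

```bash
cat > fit.py <<'E'
from h import *
from scipy.optimize import minimize
np.set_printoptions(precision=2,suppress=True)
def w(q,L):
    c,s=np.cos(q[2]),np.sin(q[2]);L=np.atleast_2d(L)
    return np.c_[q[0]+c*L[:,0]-s*L[:,1],q[1]+s*L[:,0]+c*L[:,1],L[:,2]]
def mask(p,q,L):
    pts=np.array([proj(p,X) for X in w(q,L)],np.float32)
    h=cv2.convexHull(pts)
    m=np.zeros((1680,2240),np.uint8);cv2.fillConvexPoly(m,np.round((h+.5)*4*16-8).astype(np.int32),255,shift=4)
    return cv2.resize(m,(560,420),interpolation=cv2.INTER_AREA)/255.
def hull(r):
    r=cv2.morphologyEx(r.astype(np.uint8),cv2.MORPH_OPEN,np.ones((3,3)))
    n,l,st,_=cv2.connectedComponentsWithStats(r);k=1+np.argmax(st[1:,4]);r=(l==k).astype(np.uint8)
    c,_=cv2.findContours(r,0,2);m=np.zeros_like(r);cv2.fillConvexPoly(m,cv2.convexHull(np.vstack(c)),1);return m.astype(float)
def fit(ps,ms,L,q0):
    f=lambda v:sum(np.abs(mask(p,[v[0],v[1],v[2]/100],L)-m).sum()/m.sum() for p,m in zip(ps,ms))
    r=minimize(f,[q0[0],q0[1],q0[2]*100],method="Nelder-Mead",options=dict(initial_simplex=np.array([q0[0],q0[1],q0[2]*100])+np.array([[0,0,0],[8,0,0],[0,8,0],[0,0,8]])))
    return np.r_[r.x[:2],r.x[2]/100],r.fun
box=np.array([[x,y,z] for x in(-65,65) for y in(-130,130) for z in(0,82)],float)
a=np.linspace(0,2*np.pi,60)
tray=np.c_[69*np.cos(a),111.5*np.sin(a),0*a+10]
E
python3 - <<'E'
from fit import *
P={n:capture(n) for n in("side","top")}
for lab,L,q0 in(("extractor",box,(630,16,.14)),("tray",tray,(427,140,-.05))):
    M={n:hull(regions_of(lab,p)[0]["region"]) for n,p in P.items()}
    for k in(("side",),("top",),("side","top")):
        q,f=fit([P[n] for n in k],[M[n] for n in k],L,q0);print(lab,k,q,f)
    if lab=="extractor": e=q
L=w(e,[[-15,100,124],[-15,-100,124],[-15,92,82],[-15,-92,82]])
for n,p in P.items(): print(n,[proj(p,X)[::-1] for X in L],"rowcol")
print(L)
for n,p in P.items():
    v=p["img"].copy()
    v=cv2.resize(v,None,fx=4,fy=4,interpolation=cv2.INTER_CUBIC)
    for X in np.r_[L[:2],w(e,box)]:
        u=proj(p,X);cv2.circle(v,tuple(int(round(4*(c+.5))) for c in u),3,(255,0,0),1)
    c=proj(p,w(e,[0,0,82])[0])*4
    v=v[int(c[1])-290:int(c[1])+290,int(c[0])-240:int(c[0])+240][:,:390 if 0 else 480]
    cv2.imwrite(f"pics/c_{n}.png",v[...,::-1])
a=cv2.imread("pics/c_side.png");b=cv2.imread("pics/c_top.png")
h=min(len(a),len(b));cv2.imwrite("pics/c1.png",cv2.resize(np.hstack([a[:h],b[:h]]),(800,int(h*800/960))))
E
```

```text
extractor ('side',) [641.96   8.5    0.17] 0.0388457000687932
extractor ('top',) [641.06  16.28   0.16] 0.037812707549258355
extractor ('side', 'top') [641.05  13.51   0.16] 0.09270742950287442
tray ('side',) [426.57 138.1   -0.04] 0.016831850100021417
tray ('top',) [427.59 141.43  -0.06] 0.024584122330136626
tray ('side', 'top') [426.89 139.27  -0.05] 0.054794110262986126
side [array([260.22, 231.69]), array([206.42, 252.46]), array([271.07, 233.9 ]), array([221.  , 252.34])] rowcol
top [array([200.02, 205.87]), array([188.97, 276.82]), array([202.69, 210.53]), array([192.8 , 273.95])] rowcol
[[610.35 109.86 124.  ]
 [642.13 -87.6  124.  ]
 [611.62 101.96  82.  ]
 [640.86 -79.7   82.  ]]
```

View pics/c1.png

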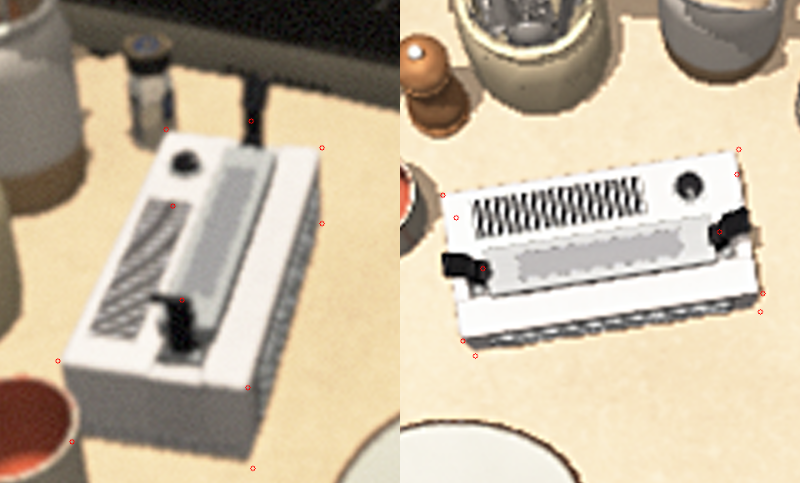

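Both fits agree to a few mm: extractor ≈ (641, 14, yaw 0.16) and tray ≈ (427, 140, yaw −0.05). The filter implied by this, (626, 12), matches the network's (627, 10). Next is a helper that works out shifts in tool axes and units.

```bash
cat > mv.py <<'E'
from fit import *
from scipy.spatial.transform import Rotation as Ro
E0=(641,14,.16)
def quat(q): return Ro.from_quat([q[1],q[2],q[3],q[0]])
def rows(targets,yaw):
    """world TCP targets, tool pointing down with tool y at world angle yaw"""
    s=sense();R0=quat(s["ee_rot"]);p0=np.array(s["eef_pos"])
    y=np.array([np.cos(yaw),np.sin(yaw),0]);z=np.array([0,0,-1.]);x=np.cross(y,z)
    rv=[(R0.inv()*Ro.from_matrix(np.c_[k*x,k*y,z])).as_rotvec()/(np.pi/2) for k in(1,-1)]
    print("pos",p0,"t",s["time_s"],"F",np.array(s["force"]),"j",np.array(s["joints"]),"tooly",R0.as_matrix()[:,1])
    print("rot A",np.round(rv[0],4),"B",np.round(rv[1],4))
    for t in targets: print(np.array(t),"->",np.round(R0.inv().apply(np.array(t)-p0)/400,4))
E
python3 -c "
from mv import *
rows([w(E0,[-15,75,230])[0],w(E0,[-15,75,165])[0]],.16)"
```

```text
pos [128.27 509.09 250.28] t 1.6 F [0.67 0.03 0.1 ] j [ 1.1   0.31  1.5   0.    1.33 -0.22] tooly [ 0.24  0.97 -0.  ]
rot A [-0.    0.    0.74] B [-0.   -0.   -1.26]
[614.24  85.65 230.  ] -> [-1.44 -0.73  0.05]
[614.24  85.65 165.  ] -> [-1.44 -0.73  0.21]
```

>>> {"name": "jog_arm", "arguments": {
  "series": "-0.14 -0.07 0 0 0 0.1 -1;-0.28 -0.14 0 0 0 0.2 -1;-0.42 -0.21 0 0 0 0.3 -1;-0.56 -0.28 0 0 0 0.4 -1;-0.7 -0.35 0.02 0 0 0.5 -1;-0.84 -0.42 0.03 0 0 0.6 -1;-0.98 -0.49 0.04 0 0 0.7 -1;-1 -0.5 0.05 0 0 0.74 -1;-1 -0.5 0.05 0 0 0.74 -1"
}}

```text
time_s: 2.72
eef_pos: [467.6, 216.8, 229.9]
ee_rot: [-0.0, 0.648, 0.762, -0.0]
force: [-0.4, -0.0, 0.8]
grip_width: 0.004
grip_force: 0.0
```

```bash
sed -i 's/precision=2/precision=4/' fit.py; python3 -c "
from mv import *
rows([w(E0,[-15,75,230])[0],w(E0,[-15,75,142])[0]],.16)"
```

```text
pos [467.556  216.849  229.8632] t 2.725 F [-0.4442 -0.0195  0.8361] j [0.2066 0.309  1.5577 0.0001 1.2758 0.0459] tooly [ 0.9871  0.16   -0.001 ]
rot A [-0.0006 -0.      0.0005] B [ 0.     -0.001  -1.9995]
[614.2427  85.6523 230.    ] -> [-0.3825  0.3095 -0.0006]
[614.2427  85.6523 142.    ] -> [-0.3825  0.3097  0.2194]
```

>>> {"name": "jog_arm", "arguments": {
  "series": "-0.1 0.08 0 0 0 0 -1;-0.2 0.16 0 0 0 0 -1;-0.3 0.24 0 0 0 0 -1;-0.38 0.31 0.02 0 0 0 -1;-0.38 0.31 0.12 0 0 0 -1;-0.38 0.31 0.2195 0 0 0 -1;-0.38 0.31 0.2195 0 0 0 -1;-0.38 0.31 0.2195 0 0 0 -1"
}}

```text
time_s: 3.72
eef_pos: [614.7, 88.1, 144.6]
ee_rot: [0.001, 0.647, 0.762, 0.001]
force: [0.9, 0.6, 1.1]
grip_width: 0.0
grip_force: 0.0
```

```bash
python3 -c "
from mv import *
rows([w(E0,[-15,y,z])[0] for y,z in((89,142),(107,142),(118,138),(125,134.5),(128,134))],.16)
v=[]
for n in('side','top'):
    p=capture(n);c=proj(p,w(E0,[-15,60,120])[0]);i=cv2.resize(p['img'],None,fx=4,fy=4,interpolation=cv2.INTER_CUBIC);c=(c*4).astype(int);v.append(i[c[1]-300:c[1]+300,c[0]-200:c[0]+200])
cv2.imwrite('pics/c2.png',np.hstack(v)[...,::-1])"
```

```text
pos [614.7197  88.0682 144.6359] t 3.725 F [0.858  0.5598 1.0602] j [-0.0461  0.6129  1.3259  0.      1.2    -0.2093] tooly [0.9867 0.1625 0.0028]
rot A [0.0018 0.0003 0.002 ] B [-0.0005  0.0028 -1.998 ]
[612.0123  99.4735 142.    ] -> [ 0.0292 -0.0021  0.0066]
[609.1445 117.2435 142.    ] -> [ 0.0742 -0.0019  0.0065]
[607.392 128.103 138.   ] -> [ 0.1017 -0.0019  0.0165]
[606.2768 135.0136 134.5   ] -> [ 0.1192 -0.0018  0.0253]
[605.7989 137.9753 134.    ] -> [ 0.1267 -0.0018  0.0265]
```

View pics/c2.png

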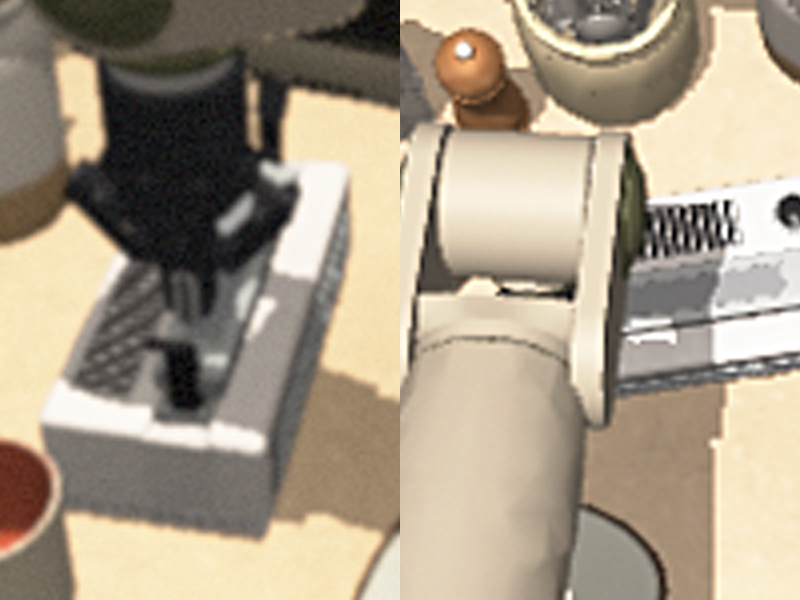

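The fingertips at (290,190) are in line with the left lever at (365,180) and above its hook. I'll push outward along tool +x, going down slightly.

>>> {"name": "jog_arm", "arguments": {
  "series": "0.015 0 0 0 0 0 -1;0.03 0 0 0 0 0 -1;0.045 0 0 0 0 0 -1;0.06 0 0 0 0 0 -1;0.075 0 0.001 0 0 0 -1;0.088 0 0.005 0 0 0 -1;0.1 0 0.01 0 0 0 -1;0.11 0 0.015 0 0 0 -1;0.12 0 0.018 0 0 0 -1;0.127 0 0.02 0 0 0 -1;0.127 0 0.02 0 0 0 -1;0.127 0 0.02 0 0 0 -1"
}}

```text
time_s: 5.32
eef_pos: [606.3, 136.6, 134.7]
ee_rot: [0.001, 0.648, 0.762, -0.001]
force: [1.7, -7.4, 2.5]
grip_width: 0.001
grip_force: 2.7
```

```bash
python3 -c "
from mv import *
rows([],.16)
v=[]
p=capture('side');c=proj(p,w(E0,[-15,60,120])[0]);i=cv2.resize(p['img'],None,fx=4,fy=4,interpolation=cv2.INTER_CUBIC);c=(c*4).astype(int);
cv2.imwrite('pics/c3.png',i[c[1]-300:c[1]+300,c[0]-300:c[0]+300][...,::-1])"
```

```text
pos [606.3286 136.5698 134.732 ] t 5.325 F [ 1.6791 -7.4271  2.5361] j [ 0.0341  0.6256  1.3319 -0.0023  1.1832 -0.1264] tooly [0.987  0.1607 0.0005]
rot A [0.0003 0.0014 0.0009] B [-0.0022  0.0005 -1.9991]
```

View pics/c3.png

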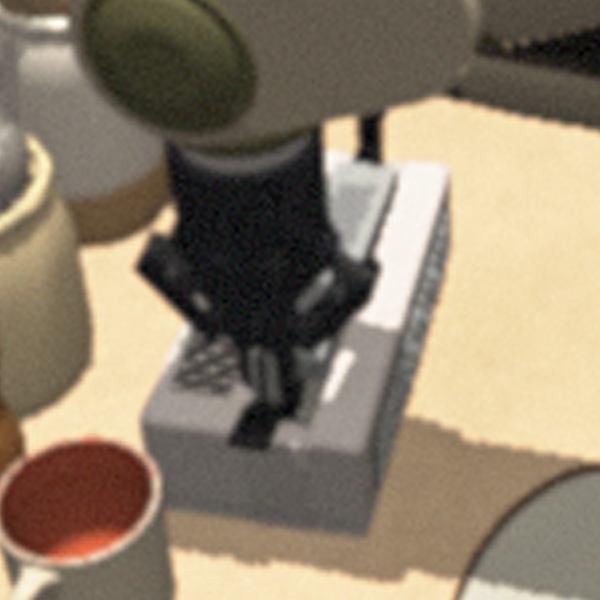

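The left lever, now at about (425,262), leans well outward, and the force is only friction (7 N). I'll push on until the stop is felt.

>>> {"name": "jog_arm", "arguments": {
  "series": "0.006 0 0.002 0 0 0 -1;0.012 0 0.003 0 0 0 -1;0.012 0 0.003 0 0 0 -1;0.012 0 0.003 0 0 0 -1"
}}

```text
time_s: 5.88
eef_pos: [606.2, 138.2, 134.2]
ee_rot: [0.003, 0.648, 0.762, -0.002]
force: [0.7, -21.8, 5.0]
grip_width: -0.004
grip_force: 9.1
```

The stop is felt: force 22 N with little motion. I'll retract, rise and cross to the right lever.

>>> {"name": "jog_arm", "arguments": {
  "series": "-0.03 0 -0.02 0 0 0 -1;-0.06 0 -0.12 0 0 0 -1;-0.15 0 -0.17 0 0 0 -1;-0.28 0 -0.17 0 0 0 -1;-0.4 0 -0.17 0 0 0 -1;-0.5 0 -0.17 0 0 0 -1;-0.515 0 -0.15 0 0 0 -1;-0.515 0 -0.08 0 0 0 -1;-0.515 0 -0.023 0 0 0 -1;-0.515 0 -0.023 0 0 0 -1;-0.515 0 -0.023 0 0 0 -1;-0.515 0 -0.023 0 0 0 -1"
}}

```text
time_s: 7.38
eef_pos: [638.8, -60.9, 143.7]
ee_rot: [0.001, 0.648, 0.762, 0.0]
force: [-0.2, -0.2, -0.0]
grip_width: -0.003
grip_force: 0.0
```

```bash
python3 -c "
from mv import *
rows([w(E0,[-15,y,z])[0] for y,z in((-75,142),(-89,142),(-128,134))],.16)
v=[]
for n in('side','top'):
    p=capture(n);c=proj(p,w(E0,[-15,0,120])[0]);i=cv2.resize(p['img'],None,fx=4,fy=4,interpolation=cv2.INTER_CUBIC);c=(c*4).astype(int);v.append(i[c[1]-300:c[1]+300,c[0]-200:c[0]+200])
cv2.imwrite('pics/c4.png',np.hstack(v)[...,::-1])"
```

```text
pos [638.7543 -60.858  143.7149] t 7.375 F [-0.1842 -0.208  -0.0464] j [-0.2773  0.6581  1.2504  0.0001  1.2311 -0.4393] tooly [0.9869 0.1612 0.0018]
rot A [0.0011 0.0005 0.0012] B [-0.0007  0.0018 -1.9988]
[638.1405 -62.4318 142.    ] -> [-0.0036 -0.0022  0.0043]
[640.3709 -76.253  142.    ] -> [-0.0386 -0.0022  0.0043]
[ 646.5843 -114.7549  134.    ] -> [-0.1361 -0.0024  0.0244]
```

View pics/c4.png

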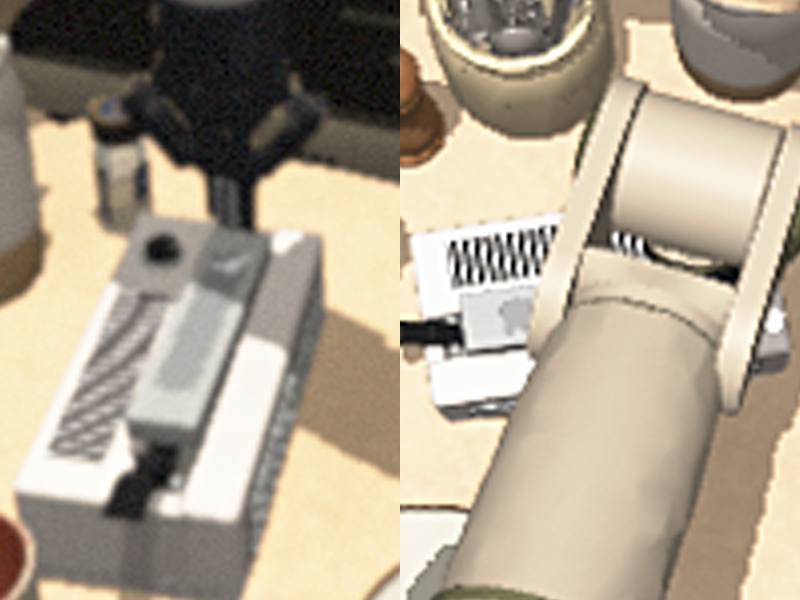

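The left end of the filter is raised (rail end at (420,160)) and its lever is out. The fingers stand inside the right lever. Now I push it outward (−x in the tool).

>>> {"name": "jog_arm", "arguments": {
  "series": "-0.015 0 0 0 0 0 -1;-0.03 0 0 0 0 0 -1;-0.045 0 0 0 0 0 -1;-0.06 0 0 0 0 0 -1;-0.075 0 0.001 0 0 0 -1;-0.09 0 0.005 0 0 0 -1;-0.103 0 0.01 0 0 0 -1;-0.114 0 0.015 0 0 0 -1;-0.124 0 0.018 0 0 0 -1;-0.132 0 0.021 0 0 0 -1;-0.138 0 0.023 0 0 0 -1;-0.138 0 0.023 0 0 0 -1;-0.138 0 0.023 0 0 0 -1"
}}

```text
time_s: 9.1
eef_pos: [646.7, -113.1, 133.3]
ee_rot: [-0.002, 0.647, 0.762, 0.001]
force: [-5.0, 13.3, 4.4]
grip_width: 0.001
grip_force: 6.3
```

>>> {"name": "jog_arm", "arguments": {
  "series": "-0.005 0 0.001 0 0 0 -1;-0.01 0 0.002 0 0 0 -1;-0.01 0 0.002 0 0 0 -1;-0.01 0 0.002 0 0 0 -1"
}}

```text
time_s: 9.6
eef_pos: [647.0, -113.7, 133.0]
ee_rot: [-0.005, 0.647, 0.763, 0.003]
force: [-9.0, 27.7, 12.3]
grip_width: 0.001
grip_force: 14.0
```

Both stops are felt. I'll retract, rise over the filter's middle and open.

>>> {"name": "jog_arm", "arguments": {
  "series": "0.03 0 -0.02 0 0 0 -1;0.06 0 -0.12 0 0 0 -1;0.15 0 -0.2 0 0 0 0;0.25 0 -0.2 0 0 0 1;0.335 0 -0.2 0 0 0 1;0.335 0 -0.2 0 0 0 1;0.335 0 -0.2 0 0 0 1;0.335 0 -0.2 0 0 0 1"
}}

```text
time_s: 10.6
eef_pos: [626.5, 11.6, 212.4]
ee_rot: [0.0, 0.648, 0.761, -0.0]
force: [0.7, -0.5, 0.6]
grip_width: 0.999
grip_force: 0.0
```

```bash
python3 -c "
from mv import *
E0=(641,14.5,.16)
rows([w(E0,[-15,0,z])[0] for z in(140,103)],.16)
p=capture('side')
for l in('filter','filter_left','filter_right','lever_left_tip','lever_right_tip'):
    print(l,[(np.array(m['point']),round(m['confidence'],2)) for m in mark_of(l,p)[:2]])
for l,X in(('f',[-15,0,46]),('fl',[-15,92,96]),('fr',[-15,-92,96]),('ll',[-15,135.4,115.8]),('lr',[-15,-135.4,115.8])): print(l,proj(p,w(E0,X)[0])[::-1])
c=proj(p,w(E0,[-15,0,110])[0]);i=cv2.resize(p['img'],None,fx=4,fy=4,interpolation=cv2.INTER_CUBIC)
for x,y,z in [(a,b,114) for a in(-36,6) for b in(-98,98)]+[(-15,135.4,115.8),(-15,-135.4,115.8)]:
    u=proj(p,w(E0,[x,y,z])[0])+.5;cv2.circle(i,tuple(int(k*4) for k in u),3,(255,0,0),-1)
c=(c*4).astype(int)
cv2.imwrite('pics/c5.png',i[c[1]-300:c[1]+300,c[0]-300:c[0]+300][...,::-1])"
```

```text
pos [626.4993  11.5636 212.4071] t 10.6 F [ 0.6943 -0.4889  0.5951] j [-0.1681  0.5668  1.2189 -0.0003  1.3558 -0.3283] tooly [0.9872 0.1596 0.    ]
rot A [0.     0.0002 0.0002] B [-0.0003  0.     -1.9998]
[626.1916  12.1102 140.    ] -> [ 0.0015 -0.0005  0.181 ]
[626.1916  12.1102 103.    ] -> [ 0.0016 -0.0005  0.2735]
filter [(array([252.1, 243.8]), 0.86), (array([214.6, 222.9]), 0.26)]
filter_left [(array([266.1, 228.8]), 0.7)]
filter_right [(array([217. , 250.3]), 0.62)]
lever_left_tip [(array([274.9, 230.7]), 0.7)]
lever_right_tip [(array([199.6, 255.5]), 0.54)]
f [255.1085 244.367 ]
fl [267.0012 233.349 ]
fr [217.0459 252.0072]
ll [274.8631 227.3475]
lr [201.2762 255.4481]
```

View pics/c5.png

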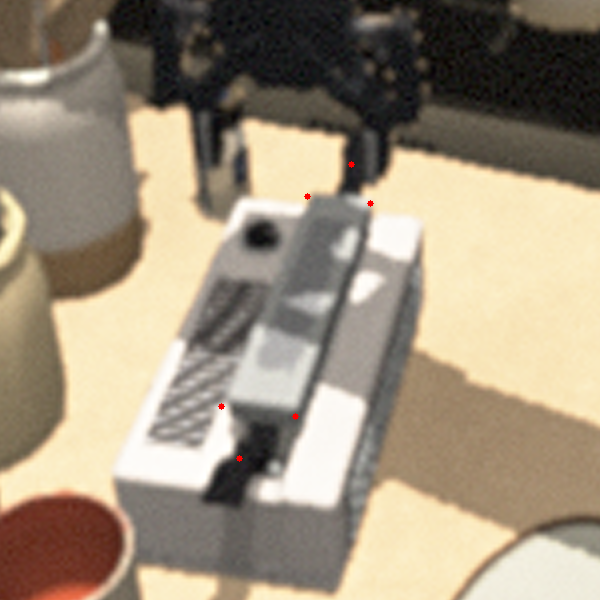

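The rail is raised level at both ends, with corners near (230,402) and (313,196), about 2 mm forward of the prediction. I'll descend with that correction and grip.

>>> {"name": "jog_arm", "arguments": {
  "series": "0.002 -0.005 0.08 0 0 0 1;0.002 -0.005 0.16 0 0 0 1;0.002 -0.005 0.22 0 0 0 1;0.002 -0.005 0.26 0 0 0 1;0.002 -0.005 0.275 0 0 0 1;0.002 -0.005 0.275 0 0 0 1;0.002 -0.005 0.275 0 0 0 1;0.002 -0.005 0.275 0 0 0 0;0.002 -0.005 0.275 0 0 0 -1;0.002 -0.005 0.275 0 0 0 -1;0.002 -0.005 0.275 0 0 0 -1;0.002 -0.005 0.275 0 0 0 -1;0.002 -0.005 0.275 0 0 0 -1;0.002 -0.005 0.275 0 0 0 -1",
  "grip_force": 60
}}

```text
time_s: 12.65
eef_pos: [624.5, 13.3, 102.9]
ee_rot: [0.0, 0.648, 0.762, 0.0]
force: [0.4, 0.6, 5.6]
grip_width: 0.484
grip_force: 60.6
```

Gripped (41 mm ≈ the rail's width). Lift straight up.

>>> {"name": "jog_arm", "arguments": {
  "series": "0 0 -0.02 0 0 0 -1;0 0 -0.05 0 0 0 -1;0 0 -0.08 0 0 0 -1;0 0 -0.11 0 0 0 -1;0 0 -0.14 0 0 0 -1;0 0 -0.18 0 0 0 -1;0 0 -0.22 0 0 0 -1;0 0 -0.26 0 0 0 -1;0 0 -0.3 0 0 0 -1;0 0 -0.3 0 0 0 -1;0 0 -0.3 0 0 0 -1"
}}

```text
time_s: 14.02
eef_pos: [624.0, 13.3, 221.9]
ee_rot: [-0.0, 0.648, 0.762, -0.0]
force: [0.3, -0.8, -3.4]
grip_width: 0.481
grip_force: 62.3
```

```bash
python3 - <<'E'
from mv import *
s=sense();print(s["grip_width"],s["grip_force"])
rows([(427,140,223),(427,140,120),(427,140,65)],-.05)
p=capture("side");t=capture("top")
for q in(p,t):
  for l in('filter','filter_left','filter_right','tray'): print(l,[(np.array(m['point']),round(m['confidence'],2)) for m in mark_of(l,q)[:1]])
P=np.array(s["eef_pos"]);q=(P[0],P[1],.16);dz=P[2]-103+46
for l,X in(('f',[0,0,0]),('fl',[0,92,50]),('fr',[0,-92,50])):
    Y=w(q,X)[0];Y[2]+=dz;print(l,proj(p,Y)[::-1],proj(t,Y)[::-1])
i=p['img'].copy()[60:420,100:400]
cv2.imwrite('pics/c6.png',cv2.resize(i,None,fx=1.66,fy=1.66,interpolation=cv2.INTER_CUBIC)[...,::-1])
E
```

```text
0.48142401201404195 62.30998992919922
pos [623.959   13.2559 221.8591] t 14.025 F [ 0.3106 -0.757  -3.3669] j [-0.1662  0.5551  1.213  -0.      1.3747 -0.3278] tooly [ 0.987   0.1609 -0.0011]
rot A [-0.0007 -0.0002  0.1347] B [ 0.0002 -0.0011 -1.8653]
[427 140 223] -> [ 0.392  -0.435  -0.0022]
[427 140 120] -> [ 0.3919 -0.4347  0.2553]
[427 140  65] -> [ 0.3918 -0.4346  0.3928]
filter [(array([215.4, 244.6]), 0.84)]
filter_left [(array([228.1, 229.8]), 0.83)]
filter_right [(array([176.8, 251. ]), 0.92)]
tray [(array([331.1, 307.4]), 0.76)]
filter [(array([153.3, 193.8]), 0.56)]
filter_left [(array([188.6, 204.5]), 0.9)]
filter_right [(array([180.4, 272.7]), 0.68)]
tray []
f [218.3957 242.5953] [191.9521 239.7284]
fl [226.7407 230.3388] [193.0449 203.5907]
fr [178.9299 250.9092] [182.1942 273.2887]
```

View pics/c6.png

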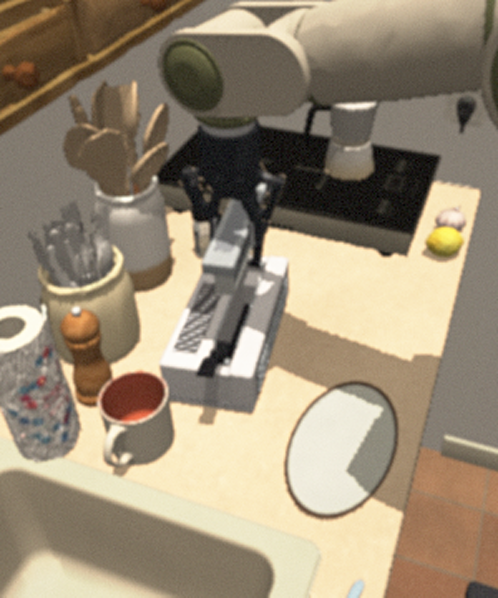

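The filter is out of the slot, level and held at its middle, with both levers still out. I'll carry it over the tray and hover low.

>>> {"name": "jog_arm", "arguments": {
  "series": "0.02 -0.025 -0.01 0 0 0 -1;0.06 -0.07 -0.01 0 0 0.02 -1;0.11 -0.12 -0.01 0 0 0.04 -1;0.16 -0.18 -0.01 0 0 0.06 -1;0.21 -0.24 -0.01 0 0 0.08 -1;0.26 -0.3 -0.01 0 0 0.1 -1;0.31 -0.35 0.01 0 0 0.12 -1;0.35 -0.39 0.05 0 0 0.135 -1;0.38 -0.42 0.12 0 0 0.135 -1;0.392 -0.435 0.2 0 0 0.135 -1;0.392 -0.435 0.26 0 0 0.135 -1;0.392 -0.435 0.29 0 0 0.135 -1;0.392 -0.435 0.3 0 0 0.135 -1;0.392 -0.435 0.3 0 0 0.135 -1;0.392 -0.435 0.3 0 0 0.135 -1"
}}

```text
time_s: 16.4
eef_pos: [427.7, 140.0, 103.2]
ee_rot: [0.0, 0.725, 0.689, 0.001]
force: [-0.4, 0.4, -3.6]
grip_width: 0.478
grip_force: 62.2
```

```bash
python3 - <<'E'
from mv import *
s=sense();print(s["grip_width"],s["grip_force"])
rows([(427,140,70),(427,140,63)],-.05)
p=capture("side")
P=np.array(s["eef_pos"]);q=(P[0],P[1],-.05)
for l,X in(('filter',[0,0,0]),('filter_left',[0,92,50]),('filter_right',[0,-92,50])):
    Y=w(q,X)[0];Y[2]+=P[2]-57;m=mark_of(l,p)[:1]
    print(l,proj(p,Y)[::-1],[(np.array(k['point']),round(k['confidence'],2),at_z(p,k['point'],Y[2])-Y) for k in m])
i=cv2.resize(p['img'],None,fx=4,fy=4,interpolation=cv2.INTER_CUBIC)
for X in tray[::3]:
    u=proj(p,w((427,140,-.05),X)[0])+.5;cv2.circle(i,tuple(int(k*4) for k in u),2,(255,0,0),-1)
for X in [(a,b,50) for a in(-21,21) for b in(-98,98)]+[(a,b,0) for a in(-13,13) for b in(-76,76)]:
    Y=w(q,X)[0];Y[2]+=P[2]-57;u=proj(p,Y)+.5;cv2.circle(i,tuple(int(k*4) for k in u),3,(0,0,255),-1)
c=(proj(p,(427,140,30))*4).astype(int)
cv2.imwrite('pics/c7.png',i[c[1]-300:c[1]+300,c[0]-300:c[0]+300][...,::-1])
E
```

```text
0.47827081669870897 62.20802307128906
pos [427.6506 140.005  103.1985] t 16.4 F [-0.4345  0.3713 -3.5969] j [0.055  0.338  1.8975 0.     0.9047 0.1055] tooly [ 0.9987 -0.0505  0.0014]
rot A [ 0.0009 -0.0001 -0.0003] B [-0.0002 -0.0014  1.9997]
[427 140  70] -> [-0.0001 -0.0017  0.083 ]
[427 140  63] -> [-0.0001 -0.0018  0.1005]
filter [315.999  306.5286] [(array([313.4, 309.7]), 0.68, array([-4.5384, -8.8339,  0.    ]))]
filter_left [336.2204 291.99  ] [(array([332. , 288.5]), 0.65, array([ 9.1127, -6.7131,  0.    ]))]
filter_right [270.5751 321.0306] []
```

View pics/c7.png

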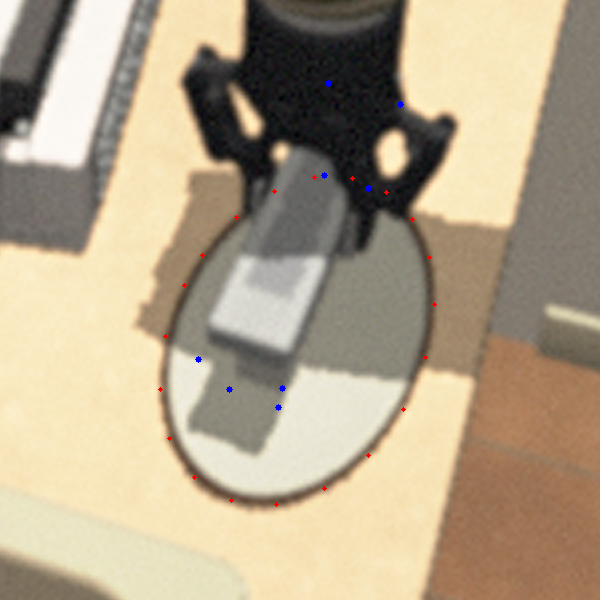

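The filter is above the tray, but its near end (edge (210,328)–(292,354)) appears about 5 px higher than predicted. I'll check numerically with both cameras before lowering.

```bash
python3 - <<'E'
from mv import *
s=sense();P=np.array(s["eef_pos"])
S={n:capture(n) for n in("side","top")}
q=(P[0],P[1],-.05)
def pr(p,X):
    Y=w(q,X)[0];Y[2]+=P[2]-57;return proj(p,Y)
for n,p in S.items():
    print(n,"pred near top corners uv",pr(p,(-21,98,68)),pr(p,(21,98,68)),"near bottom",pr(p,(-21,98,50)),pr(p,(21,98,50)),"far top",pr(p,(-21,-98,68)),pr(p,(21,-98,68)))
    m=regions_of("filter",p)
    for k in m[:2]:
        r=k["region"].astype(np.uint8);c,_=cv2.findContours(r,0,2);c=max(c,key=cv2.contourArea)
        print(" conf",k["confidence"],r.sum(),"poly",cv2.approxPolyDP(c,2,True)[:,0].tolist())
    for l in("filter","filter_left","filter_right"): print(l,[(np.array(k['point'])[::-1],round(k['confidence'],2)) for k in mark_of(l,p)[:1]])
print(pr(S["top"],(0,92,50)),pr(S["top"],(0,-92,50)))
# predicted sensitivities at near end, side
p=S["side"];a=pr(p,(0,98,68));print("d/10mm y",pr(p,(0,108,68))-a,"z",pr(p,(0,98,78))-a,"x",pr(p,(10,98,68))-a)
E
```

```text
side pred near top corners uv [301.9789 336.8276] [280.6769 329.4872] near bottom [301.5727 342.6217] [280.5943 335.2957] far top [331.6997 265.7864] [313.4809 260.6361]
 conf 0.78 1245 poly [[307, 283], [302, 285], [283, 325], [290, 338], [301, 343], [317, 306], [316, 292], [313, 286]]
filter [(array([309. , 312.3]), 0.72)]
filter_left [(array([291.1, 335.4]), 0.55)]
filter_right []
top pred near top corners uv [157.239  272.0647] [158.6548 256.723 ] near bottom [158.6912 272.532 ] [160.0813 257.3803] far top [228.9157 275.702 ] [229.9351 260.3279]
 conf 0.54 369 poly [[209, 261], [209, 274], [230, 274], [230, 261]]
filter [(array([199.2, 267. ]), 0.89)]
filter_left []
filter_right [(array([227.4, 269.2]), 0.77)]
[161.5471 265.0447] [227.8049 268.4017]
d/10mm y [-1.9318  4.3179] z [ 0.1375 -3.3003] x [-5.0514 -1.7407]
```

The side camera reads consistently low in y: it did so on the tray and extractor too, and the lever stops confirmed it. So the net filter offset is about −3 mm in y. I'll correct by +3 mm and lower gently.

>>> {"name": "jog_arm", "arguments": {
  "series": "0.007 0.001 0.02 0 0 0 -1;0.007 0.001 0.045 0 0 0 -1;0.007 0.001 0.065 0 0 0 -1;0.007 0.001 0.08 0 0 0 -1;0.007 0.001 0.088 0 0 0 -1;0.007 0.001 0.093 0 0 0 -1;0.007 0.001 0.093 0 0 0 -1;0.007 0.001 0.093 0 0 0 -1"
}}

```text
time_s: 18.1
eef_pos: [427.9, 142.8, 65.5]
ee_rot: [0.0, 0.725, 0.689, 0.0]
force: [-0.2, 0.2, -3.0]
grip_width: 0.483
grip_force: 62.3
```

>>> {"name": "jog_arm", "arguments": {
  "series": "0 0 0.004 0 0 0 -1;0 0 0.007 0 0 0 -1;0 0 0.01 0 0 0 -1;0 0 0.01 0 0 0 -1;0 0 0.01 0 0 0 -1"
}}

```text
time_s: 18.73
eef_pos: [427.8, 142.8, 61.7]
ee_rot: [0.0, 0.725, 0.689, 0.0]
force: [-3.5, -0.5, 5.8]
grip_width: 0.485
grip_force: 63.4
```

It is seated (force went from −3 to +6 N). Release, then rise.

>>> {"name": "jog_arm", "arguments": {
  "series": "0 0 0 0 0 0 0.1;0 0 0 0 0 0 0.3;0 0 0 0 0 0 0.6;0 0 0 0 0 0 1;0 0 0 0 0 0 1;0 0 0 0 0 0 1;0 0 -0.03 0 0 0 1;0 0 -0.1 0 0 0 1;0 0 -0.2 0 0 0 1;0 0 -0.35 0 0 0 1;0 0 -0.5 0 0 0 1;0 0 -0.6 0 0 0 1;0 0 -0.6 0 0 0 1;0 0 -0.6 0 0 0 1"
}}

```text
time_s: 20.48
eef_pos: [427.3, 142.7, 300.8]
ee_rot: [-0.0, 0.725, 0.689, -0.0]
force: [-0.0, -0.2, 0.1]
grip_width: 0.998
grip_force: 0.0
```

```bash
python3 - <<'E'
from mv import *
s=sense();print(s["eef_pos"],s["time_s"],s["force"])
S={n:capture(n) for n in("side","top")}
for n,p in S.items():
  for l in("filter","filter_left","filter_right","tray","lever_left_tip","lever_right_tip","extractor"):
    print(n,l,[(np.array(k['point']),round(k['confidence'],2)) for k in mark_of(l,p)[:1]])
  print([proj(p,Y)[::-1] for Y in w((428,140,-.05),[[0,0,6],[0,92,56],[0,-92,56]])])
p=S["side"];i=cv2.resize(p['img'],None,fx=2.4,fy=2.4,interpolation=cv2.INTER_CUBIC)
c=(proj(p,(480,110,30))*2.4).astype(int)
cv2.imwrite('pics/c8.png',i[c[1]-300:c[1]+300,c[0]-350:c[0]+350][...,::-1])
E
```

```text
[427.305  142.7407 300.7833] 20.475 [-0.0128 -0.2121  0.127 ]
side filter [(array([324.7, 304.2]), 0.63)]
side filter_left [(array([345.4, 289.3]), 0.65)]
side filter_right [(array([282.7, 319.1]), 0.76)]
side tray [(array([330.4, 306. ]), 0.92)]
side lever_left_tip [(array([272.7, 228.6]), 0.75)]
side lever_right_tip [(array([204.4, 257.3]), 0.53)]
side extractor [(array([265.8, 240.4]), 0.93)]
[array([327.4942, 305.4787]), array([348.5344, 291.276 ]), array([282.8512, 319.6246])]
top filter [(array([269.3, 200.4]), 0.98)]
top filter_left []
top filter_right [(array([267.5, 228.2]), 0.89)]
top tray [(array([269.7, 200.9]), 0.76)]
top lever_left_tip [(array([200.2, 191.5]), 0.69)]
top lever_right_tip [(array([185.5, 286.5]), 0.59)]
top extractor [(array([201.5, 244.2]), 0.81)]
[array([269.0174, 199.2499]), array([266.0211, 164.5447]), array([269.2876, 229.0061])]
```

View pics/c8.png

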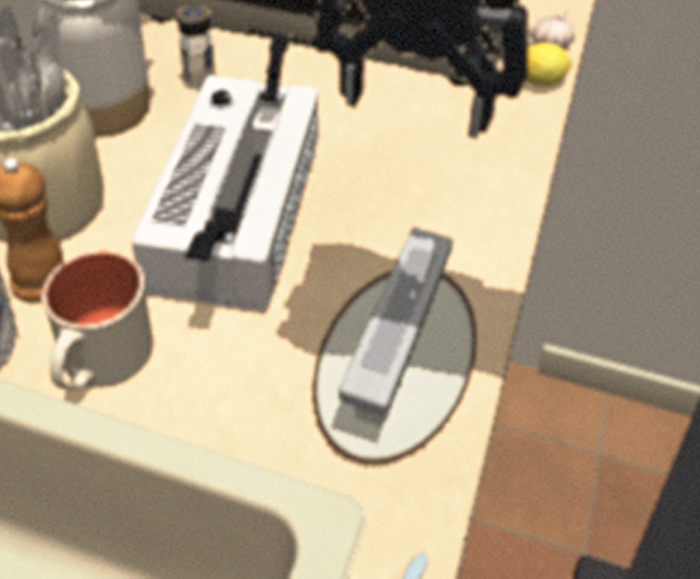

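The filter stands upright and lengthwise on the tray (rail from (425,240) to (365,400)), with both levers out. One quick numeric check of the centring.

```bash
python3 - <<'E'
from mv import *
p=capture("side")
fb=np.array([[x,y,z] for x in(-21,21) for y in(-98,98) for z in(56,74)]+[[x,y,6] for x in(-13,13) for y in(-76,76)],float)
rf=regions_of("filter",p)[0]["region"];rt=regions_of("tray",p)[0]["region"]
print("filter",fit([p],[hull(rf)],fb,(428,140,-.05)))
print("tray",fit([p],[hull(rt|rf&False)],tray,(427,140,-.05)))
E
```

```text
filter (array([427.2064, 135.0044,  -0.046 ]), np.float64(0.04584721189190355))
tray (array([426.5764, 139.9276,  -0.0576]), np.float64(0.03439456604879747))
```

```bash
python3 -c "
from rig import *
print(finish_job())"
```

```text
the job is handed in; nothing more can be done
None
```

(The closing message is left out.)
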